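Shut, connect and start a blower on the test nest by touch

ROBOT

A 7-joint arm with a two-finger parallel gripper is mounted at the origin on a cart in front of the work surface, level with it; the furniture and walls round the work are solid. World frame = base frame: x ahead of the robot, y to its left, z up, the work surface at z = 0. Lengths are in mm, angles in rad, forces in N, time in s.
With the tool pointing down it reaches from about 400 to 900 mm from the base axis. Payload 5.6 kg.
Tool frame: the origin (TCP) lies midway between the tips of the shut fingers; the grasp point (between the pads) lies 19 mm behind it; z points along the fingers, y is the line along which they close (so a half turn about z gives the same grasp; the last joint's range is limited). The gripper opens to 92 mm and grips with 3 to 60 N. Pads are 20 mm wide; open, the fingers measure 128 mm over their backs; the gripper's body (75 mm by 189 mm) begins 69 mm behind the grasp point.
Start: joints at [-1.239, 0.468, -0.012, 1.603, 0.006, 1.071, -0.056], TCP at [237.997, 604.869, 214.592] pointing down, gripper open.
Joint ranges: [-2.53, 2.53], [-0.31, 2.02], [-1.57, 1.55], [0.28, 2.44], [-1.29, 4.43], [0.15, 1.84], [-2.92, 2.92]. Speed limits (rad/s): [2.57, 2.57, 3.14, 3.14, 3.14, 3.14, 3.14].

INTERFACE

Orientations are given as a rotation vector (axis times angle).
In Python, from cell import robot, grip, kin, viewer gives the robot as it stands. Calls block until the motion is done:
- robot.movep(position, orientation): joint-space move of the TCP to a pose.
- robot.servo_line(position, feed=150, rotation=None): straight line of the TCP; rotation=None keeps the orientation; feed is the mean speed in mm/s.
- robot.goto_joints(angles): joint-space move.
- grip(opening, newtons=None): opening from 0.0 (shut) to 1.0 (fully open); newtons is the grip in N (None keeps the last); returns when the fingers have stopped.
- robot.hold(seconds).
- kin.ik(position, orientation): joint angles nearest the present ones, or None.
- robot.observe(): the state.
- viewer.read_camera(name): name is "side" or "top" or "wrist"; returns the picture (384x512x3 uint8, red, green, blue); there is no depth.
- viewer.camera_info(name): a dict with "camera_matrix" (3x3 intrinsics, pixels), "R" (3x3) and "t" (3): a world point X has camera coordinates R X + t. Camera axes: x right, y down, z forward; pixel columns grow to the right and rows downward; lengths in mm; the calibration is good to about 2 mm. A picture is of the moment at which its call begins: read the wrist's pose just before it. camera_info takes no time and is no camera call; for the wrist camera it gives the pose at the moment of the call.
A pose or a line that the arm cannot do raises robot.IKError and nothing moves.
- robot.job_done(): hands the job in; it is judged then, once.
Trained networks look in the newest picture that a camera, given by its name, has taken for a name from the list of things; names that differ only in an ending like _2 or _b are one class to them, and where a whole thing is asked for, a point or a joint stands for the part that bears it (a point fixed in the world has none). Each returns a list of dicts, best first, with "confidence" (0 to 1); they miss things now and then, are a little off and sometimes report something else, mostly with a low value. They report only what shows in the picture. A call takes as long as a camera call.
- viewer.silhouettes(name, camera): "mask" (384x512 bool, what is visible of it).
- viewer.pinpoint(name, camera): "at" ([x, y, z] in mm, in the coordinates of the camera as it stood for that picture, good to about 4 mm: a listed point, or the origin of a listed thing).
The state is a dict: "t": time; "joints": joint angles; "joint_velocities": joint speeds; "joint_torque": joint torques, N m; "tcp_pos": TCP position; "tcp_rot": TCP orientation; "contact_force": force on the tool from outside, world axes, zero at the start; "wrist_torque": the same for the moment, N m; "grip_width": opening from 0.0 (shut) to 1.0 (fully open); "grip_force": force on a finger pad.
Only numpy, scipy, OpenCV 4.12 (cv2) and the standard library are available. Lean on these libraries where they do the work, as an engineer would, in place of code of your own. Each camera call takes 0.05 s, during which the arm holds its last target. There are 200 camera calls.

TASK

A blower sits ready in the test nest; set its test going with light fingertip touches, in this order. Press the guard down by its black bar handle until the clear guard is fully shut, push the contact slide all the way in by its black knob so that its pins meet the blower, then press the round start button and let it come back up. Nothing is picked up or lifted, the guard stays shut, and the loose parts beside the nest stay where they are.

Things in the scene. Friction and masses are not known exactly. Their poses are not given: they have to be found in the camera images.
- test_nest: Blower test nest, fixed to the bench: base plate 12 mm thick, a blower seated on it (top 40 mm up). Origin on the bench near the plate's middle; nest x runs from its front to the guard hinge at its back, y to its left, z up. Plate: x -73..97, y -91..99 mm. The front latch is turned aside, not needed. Each step needs under 12 N; a push or knock over 60 N fails, so make contact at 20 mm/s or less.
- test_nest_guard (a joint): Guard angle (rad): 0 shut, starts 1.05 to 1.25; hinge axis along nest y at nest x 82, z 52 mm. A stiff hinge holds it open; below about 0.8 it sinks shut all the way by itself at up to 1 rad/s (over 3 is slamming). It must not be raised. Shut, the clear panel in slim metal edging covers nest x -71..75, y -61..69, top z 62 mm; front wall down to z 28, sides open.
- guard_handle (a point): Middle of the guard handle's black bar, 8 mm thick, about 60 mm long along nest y, 22 mm in front of the guard's front wall. Guard shut: at nest (-93, 4, 48) mm. It swings on a 175 mm arc about the hinge axis, in the nest's x-z plane; half open it stands about 210 mm over the bench, the highest part of the nest. About 2 N straight down moves it.
- test_nest_contact_slide (a joint): Travel of the contact slide (m): 0 out, 0.012 fully in with its pins on the blower; it moves to nest +y. Starts at 0 to 0.003. No spring: it stays where it is left. About 1 N moves it.
- slide_knob (a point): Centre of the outer end face of the contact slide's black knob, a round stub 9 mm thick, 16 mm long along nest y, axis 29 mm above the bench, at nest (7, -99) mm when out. The face looks to nest -y and is pushed to +y; it ends 4 mm inside the plate's edge (plate top z 12 mm). Behind it is the slide's cream block, 36 x 24 mm, top z 36 mm.
- test_nest_start (a joint): Travel of the start button (m): 0 up, 0.003 fully down, straight down; the switch makes at half travel. A spring lifts it again; about 5 N reaches the switch point, 9 N the bottom.
- start_button (a point): Centre of the top of the round start button, 17 mm across, 44 mm above the bench, at nest (-43, 82) mm on a cream box 40 x 30 mm with its top at z 34 mm. The edge of the shut guard, 18 mm higher than the button, is 13 mm from this point towards nest -y.
- spare_blower: Loose spare blower lying flat to the right of the nest, body 77 x 77 x 28 mm; origin on its underside near the middle. It stays where it is.
- tachometer: Loose orange hand tachometer lying right of the nest towards the back, 54 x 114 x 30 mm; origin on its underside. It stays where it is.
- impeller: Loose black spare impeller wheel, 55 mm across, 20 mm high, right of the nest; origin at the centre of its underside. It stays where it is.

How it is judged:
By the outcome, as a careful person would: the job done as asked, in the order asked, and still so for the second after the job is handed in, with the robot touching nothing.
It also fails if it takes over 58 s, if anything falls off the work surface, if the arm or the gripper's body presses on something with over 40 N, if the wrist force passes 120 N, or if a joint passes its speed limit or range.

## Working session

There is one attempt and no reset: what is moved stays moved. The work goes in short steps, each a Python script; the robot and the scene stay as the last script left them, time stands still between calls to the robot, and variables do not carry over. Pictures are saved under pics/ and viewed, at most 10 in all, crops included, and the job is handed in when it is done.

```bash
ls; mkdir -p pics; cat > h.py <<'E'
from cell import robot, grip, kin, viewer
import numpy as np, cv2
def world(c,p,info=None):
    i=info or viewer.camera_info(c); return np.array(i["R"]).T@(np.array(p)-np.array(i["t"]))
def proj(c,X):
    i=viewer.camera_info(c); q=np.array(i["camera_matrix"])@(np.array(i["R"])@np.array(X)+np.array(i["t"])); return q[:2]/q[2]
E
python3 - <<'E'
from h import *
np.set_printoptions(precision=1,suppress=True)
ims=[]
for c in("top","side"):
    im=viewer.read_camera(c); ims.append(im)
    for n in("test_nest","guard_handle","slide_knob","start_button","spare_blower","tachometer","impeller"):
        for d in viewer.pinpoint(n,c)[:2]: print(c,n,round(d["confidence"],2),world(c,d["at"]),proj(c,world(c,d["at"])))
    i=viewer.camera_info(c); print("cam",-np.array(i["R"]).T@i["t"])
cv2.imwrite("pics/a.png",cv2.cvtColor(cv2.resize(np.vstack(ims),None,fx=.78,fy=.78),cv2.COLOR_RGB2BGR))
cv2.imwrite("pics/top.png",cv2.cvtColor(ims[0],cv2.COLOR_RGB2BGR))
cv2.imwrite("pics/side.png",cv2.cvtColor(ims[1],cv2.COLOR_RGB2BGR))
s=robot.observe(); print(s["t"],s["tcp_pos"],s["tcp_rot"],s["grip_width"])
E
```

```text
pics
top test_nest 0.91 [522.7 172.8   1.4] [217.  223.3]
top guard_handle 0.88 [521.8 178.1 214.8] [201.2 210.3]
top slide_knob 0.68 [437.8 225.9  45.5] [188.3 261.2]
top slide_knob 0.53 [568.   85.4  30.4] [256.4 201.6]
top start_button 0.64 [442.5 223.3  42.1] [189.9 259. ]
top spare_blower 0.71 [495.1 -79.2   2.6] [330.5 237. ]
top tachometer 0.55 [699.8 -20.3  -1.4] [303. 148.]
top impeller 0.78 [ 610.6 -109.6   -1.8] [342.6 186.3]
cam [423.4  75.7 920.2]
side test_nest 0.72 [517.2 166.   -3.8] [196.5 208.9]
side guard_handle 0.73 [516.4 173.3 209.6] [187.4 103.9]
side start_button 0.37 [447.7 221.2  48.2] [149.7 184.5]
side spare_blower 0.58 [494.8 -78.6   0.3] [260.  276.4]
side tachometer 0.78 [700.9 -19.2   1. ] [329.9 219.4]
side tachometer 0.71 [516.6 176.7 208.8] [186.6 103.8]
side impeller 0.65 [ 607.  -110.    -0.3] [326.3 261.6]
cam [ 151.  -544.6  470.7]
0.8 [238.  604.9 214.6] [0.6 3.1 0. ] 1.0018209865701135
```

View pics/top.png

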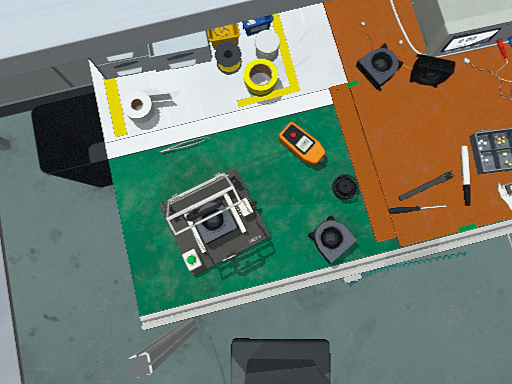

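View pics/side.png

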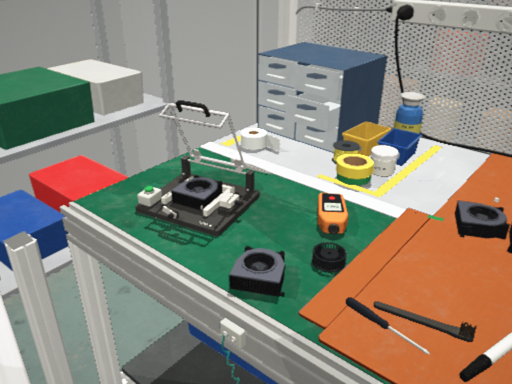

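The views agree: the nest is near (519,170) with yaw about 27°. The open handle is at top (201,210), the green button at top (190,259) and the knob at top (256,202). Next I'll refine these with the wrist camera from above.

```bash
cat >> h.py <<'E'
from scipy.spatial.transform import Rotation as Ro
def rot(yaw):  # tool z down, tool y along nest x direction (yaw)
    y=np.array([np.cos(yaw),np.sin(yaw),0]); z=np.array([0,0,-1.]); return Ro.from_matrix(np.c_[np.cross(y,z),y,z]).as_rotvec()
E
python3 - <<'E'
from h import *
np.set_printoptions(precision=2,suppress=True)
yaw=np.radians(27)
s=robot.observe()
grip(0.0,10)
p=np.array(s["tcp_pos"]); p[2]=380; robot.servo_line(p.tolist(),feed=200)
best=None
for k in(0,np.pi):
    q=kin.ik([480,140,400],rot(yaw+k)); print(k,q)
    if q is not None and (best is None or abs(q[6])<abs(best[1][6])): best=(k,q)
print("use",best[0])
robot.movep([480,140,400],rot(yaw+best[0]))
info=viewer.camera_info("wrist"); im=viewer.read_camera("wrist")
print("cam",-np.array(info["R"]).T@info["t"])
for n in("test_nest","guard_handle","slide_knob","start_button"):
    for d in viewer.pinpoint(n,"wrist")[:2]:
        w=world("wrist",d["at"],info); print(n,round(d["confidence"],2),w,proj("wrist",w))
cv2.imwrite("pics/w1.png",cv2.cvtColor(im,cv2.COLOR_RGB2BGR))
s=robot.observe(); print(s["t"],s["tcp_pos"],s["grip_width"],s["contact_force"])
E
```

```text
0 [-0.77  0.05  0.44  1.73 -0.02  1.37  0.15]
3.141592653589793 [-1.63  0.09  1.4   1.76 -0.09  1.37 -2.88]
use 0
cam [443.   213.85 569.82]
test_nest 0.97 [519.05 166.7    2.1 ] [277.69 139.22]
guard_handle 0.9 [520.46 174.01 209.51] [297.37 159.69]
slide_knob 0.76 [571.72  87.57  31.08] [284.36 198.68]
start_button 0.48 [442.87 223.66  46.18] [252.8   84.06]
5.2667 [479.95 140.62 399.87] 0.005795706511363846 [ 0.46 -0.75 -0.25]
```

View pics/w1.png

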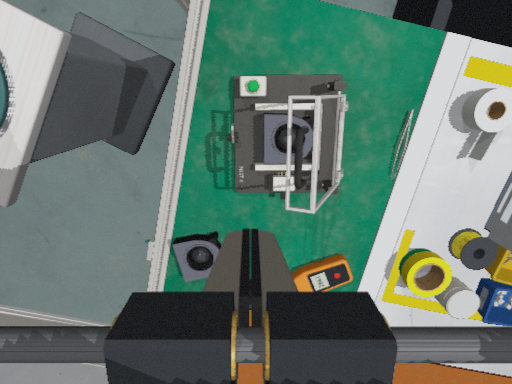

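The wrist picture agrees: button at (254,86), guard bar at (297,160), knob at about (284,199), and the plate lines up with the image axes, so yaw is about 27°. Now pressing the guard.

```bash
cat >> h.py <<'E'
O=np.array([519.2,168.3]); YAW=np.radians(27.3)
def nest(x,y,z,O=O,Y=None):
    Y=YAW if Y is None else Y
    c,s=np.cos(Y),np.sin(Y); return [float(O[0]+c*x-s*y),float(O[1]+s*x+c*y),float(z)]
def tonest(w): 
    d=np.array(w[:2])-O; c,s=np.cos(YAW),np.sin(YAW); return np.array([c*d[0]+s*d[1],-s*d[0]+c*d[1],w[2]])
def bar(th): return 82-175*np.cos(th)-4*np.sin(th), 52+175*np.sin(th)-4*np.cos(th)
def F(): return np.array(robot.observe()["contact_force"])
E
python3 - <<'E'
from h import *
np.set_printoptions(precision=1,suppress=True)
th=1.13; bx,bz=bar(th); print(bx,bz)
robot.movep(nest(bx-5,4,245),rot(YAW)); robot.servo_line(nest(bx-5,4,224),feed=60); robot.hold(.15); f0=F()
z=224
while z>200:
    z-=1.5; robot.servo_line(nest(bx-5,4,z),feed=15)
    f=F()-f0
    if f[2]>0.8: break
print("contact z",z,f,robot.observe()["t"])
th=np.arcsin((z-4-52+2)/175); print("th",th)
for t in np.arange(th-.04,.70,-.06):
    bx,bz=bar(t); robot.servo_line(nest(bx-5,4,bz+3),feed=30); print(round(t,2),F()-f0)
info=viewer.camera_info("wrist"); im=viewer.read_camera("wrist")
for d in viewer.pinpoint("guard_handle","wrist")[:2]: print(d["confidence"],tonest(world("wrist",d["at"],info)))
im2=viewer.read_camera("side")
for d in viewer.pinpoint("guard_handle","side")[:2]: print(d["confidence"],tonest(world("side",d["at"])))
cv2.imwrite("pics/w2.png",cv2.cvtColor(cv2.resize(np.hstack([im,im2]),(800,300)),cv2.COLOR_RGB2BGR))
s=robot.observe(); print(s["t"],tonest(s["tcp_pos"]))
E
```

```text
3.7168848547071547 208.5654939095739
contact z 222.5 [-1.4 -0.4  0.8] 6.8583
th 1.2973915203597597
1.26 [-0.7  0.6  1.2]
1.2 [-1.5 -0.   0.6]
1.14 [-0.7  0.2  0.3]
1.08 [ 0.   0.3 -0.1]
1.02 [-0.7  0.5  0.6]
0.96 [-0.4 -0.7  0.5]
0.9 [-0.9 -0.4  0.4]
0.84 [-1.1  0.1  0.5]
0.78 [-1.3 -0.1  0.2]
0.72 [-0.7 -0.5  0.6]
0.89 [-64.    5.2 155.2]
0.7 [-67.2   6.7 147.3]
0.65 [-0.8 -1.9 -2.6]
12.4 [-57.3   4.  167.1]
```

View pics/w2.png

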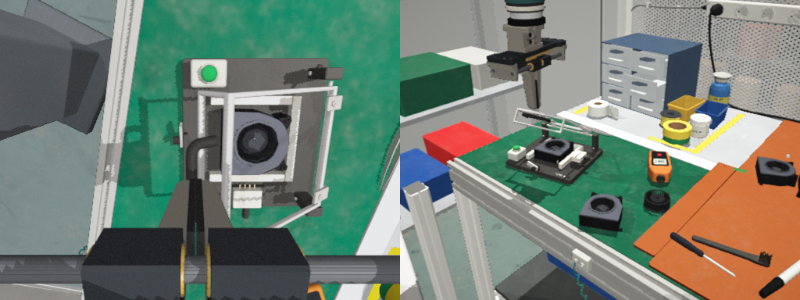

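The wrist half of the picture shows the bar still under the fingers at about (195,150), with the guard sinking (side view ~0.6 rad). I'll let it finish, then press it shut at the bar.

```bash
python3 - <<'E'
from h import *
np.set_printoptions(precision=1,suppress=True)
robot.hold(1.0)
robot.servo_line(nest(-97,4,120),feed=80)
im=viewer.read_camera("side")
for d in viewer.pinpoint("guard_handle","side")[:1]: print(d["confidence"],tonest(world("side",d["at"])))
robot.servo_line(nest(-97,4,64),feed=60); robot.hold(.15); f0=F()
z=64
while z>46:
    z-=1; robot.servo_line(nest(-97,4,z),feed=15); f=F()-f0
    if f[2]>3.5: break
print("z",z,f,robot.observe()["tcp_pos"][2])
robot.hold(.3); print(F()-f0)
robot.servo_line(nest(-97,4,70),feed=40)
robot.servo_line(nest(-60,-115,230),feed=200)
info=viewer.camera_info("wrist"); im=viewer.read_camera("wrist")
for n in("test_nest","guard_handle","slide_knob","start_button"):
    for d in viewer.pinpoint(n,"wrist")[:2]:
        w=world("wrist",d["at"],info); print(n,round(d["confidence"],2),w,tonest(w),proj("wrist",w))
for q in [(-73,99,12),(-73,-91,12),(97,99,12),(-43,82,44),(7,-99,29),(-93,4,48),(-71,69,62),(-71,-61,62)]: 
    u=proj("wrist",nest(*q)); print(q,u); cv2.circle(im,tuple(int(round(a)) for a in u),2,(255,0,0),-1)
cv2.imwrite("pics/w3.png",cv2.cvtColor(cv2.resize(im,(800,600)),cv2.COLOR_RGB2BGR))
s=robot.observe(); print(s["t"],tonest(s["tcp_pos"]))
E
```

```text
0.57 [-95.2   7.8  49. ]
z 52 [-2.3 -0.3  6.7] 52.44839844617387
[-0.9 -0.4  7.2]
test_nest 0.72 [517.  168.    0.6] [-2.   0.8  0.6] [303.8  59. ]
guard_handle 0.6 [434.1 131.9  49.8] [-92.3   6.7  49.8] [216.2  47.2]
slide_knob 0.97 [571.5  87.3  31.4] [  9.3 -95.9  31.4] [314.1 151.6]
(-73, 99, 12) [236.8 -50.5]
(-73, -91, 12) [238.4 144.1]
(97, 99, 12) [411.1 -50.3]
(-43, 82, 44) [269.  -42.6]
(7, -99, 29) [311.2 153.8]
(-93, 4, 48) [215.4  50.2]
(-71, 69, 62) [237.3 -33.1]
(-71, -61, 62) [238.5 120.8]
20.9667 [ -60.3 -114.5  229.4]
```

View pics/w3.png

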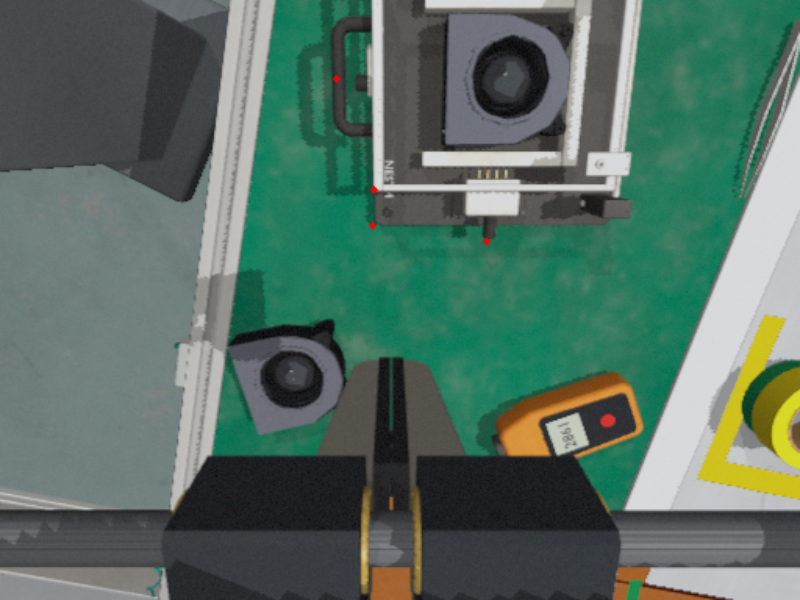

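The guard is shut: bar at (337,78), panel flush. The projected plate and guard corners land on the real ones at (373,225) and (374,189). The knob end is at (488,238), so nest x ≈ 8. Next, the slide.

```bash
python3 - <<'E'
from h import *
np.set_printoptions(precision=1,suppress=True)
n=np.array(nest(0,1,0))[:2]-O
robot.movep(nest(8,-125,90),rot(YAW)); robot.servo_line(nest(8,-125,20),feed=100); robot.servo_line(nest(8,-115,20),feed=40); robot.hold(.15); f0=F()
y=-115; log=[]
while y<-84:
    y+=1; robot.servo_line(nest(8,y,20),feed=15); f=F()-f0; r=-f[:2]@n; log.append((y,round(r,1)))
    if r>5: break
robot.hold(.2); f=F()-f0
print(log,-f[:2]@n,f,robot.observe()["t"],tonest(robot.observe()["tcp_pos"]))
robot.servo_line(nest(8,-120,20),feed=80)
robot.servo_line(nest(8,-120,110),feed=150)
robot.servo_line(nest(-60,-35,200),feed=250)
info=viewer.camera_info("wrist"); im=viewer.read_camera("wrist")
for nn in("slide_knob","start_button","guard_handle"):
    for d in viewer.pinpoint(nn,"wrist")[:1]: print(nn,d["confidence"],tonest(world("wrist",d["at"],info)))
for q in [(7,-87,29),(-43,82,44),(-71,69,62),(-73,99,12)]:
    u=proj("wrist",nest(*q)); print(q,u); cv2.circle(im,tuple(int(round(a)) for a in u),2,(255,0,0),-1)
hsv=cv2.cvtColor(im,cv2.COLOR_RGB2HSV)
cv2.imwrite("pics/w4.png",cv2.cvtColor(cv2.resize(im,(800,600)),cv2.COLOR_RGB2BGR))
print(robot.observe()["t"])
E
```

```text
[(-114, np.float64(-0.6)), (-113, np.float64(-1.1)), (-112, np.float64(-0.1)), (-111, np.float64(1.1)), (-110, np.float64(-0.5)), (-109, np.float64(-0.2)), (-108, np.float64(0.0)), (-107, np.float64(0.1)), (-106, np.float64(0.3)), (-105, np.float64(0.7)), (-104, np.float64(0.6)), (-103, np.float64(-0.1)), (-102, np.float64(1.1)), (-101, np.float64(-0.1)), (-100, np.float64(0.4)), (-99, np.float64(0.1)), (-98, np.float64(1.5)), (-97, np.float64(1.0)), (-96, np.float64(4.9)), (-95, np.float64(6.5))] 6.598647616276228 [ 2.6 -6.1 -0.8] 28.2333 [  8.  -97.1  20.1]
slide_knob 0.74 [  6.  -87.6  30.8]
start_button 0.54 [-41.1  80.6  46.4]
guard_handle 0.79 [-96.    5.6  49.4]
(7, -87, 29) [313.1 220.7]
(-43, 82, 44) [269.1  47.2]
(-71, 69, 62) [236.7  61.3]
(-73, 99, 12) [236.2  32.1]
30.3667
```

View pics/w4.png

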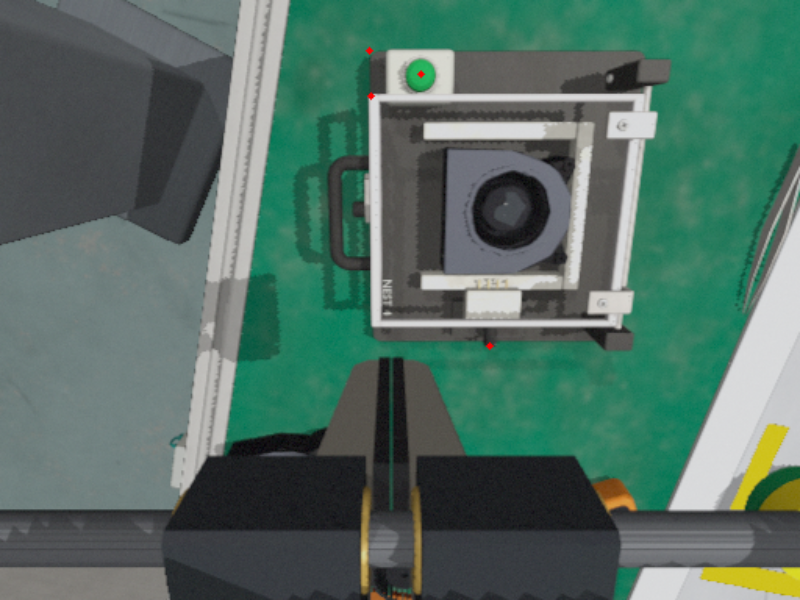

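The slide is in: the knob face is on the predicted mark at (489,346) and it hit its stop. The guard is still shut, and the projected button mark falls on the green button's centre at (421,74). Pressing start.

```bash
python3 - <<'E'
from h import *
np.set_printoptions(precision=1,suppress=True)
robot.movep(nest(-43,85,110),rot(YAW)); robot.servo_line(nest(-43,85,52),feed=60); robot.hold(.15); f0=F()
z=52; log=[]
while z>38.5:
    z-=.5; robot.servo_line(nest(-43,85,z),feed=12); f=(F()-f0)[2]; log.append((z,round(float(f),1),round(float(robot.observe()["tcp_pos"][2]),1)))
    if f>9.5: break
robot.hold(.2); print(log,F()-f0)
robot.servo_line(nest(-43,85,54),feed=20); robot.servo_line(nest(-43,88,110),feed=100)
robot.servo_line(nest(-60,-35,220),feed=250)
info=viewer.camera_info("wrist"); im=viewer.read_camera("wrist")
for nn in("slide_knob","start_button","guard_handle"):
    for d in viewer.pinpoint(nn,"wrist")[:1]: print(nn,d["confidence"],tonest(world("wrist",d["at"],info)))
im2=viewer.read_camera("side")
cv2.imwrite("pics/w5.png",cv2.cvtColor(cv2.resize(np.hstack([im,im2]),(800,300)),cv2.COLOR_RGB2BGR))
print(robot.observe()["t"])
E
```

```text
[(51.5, 0.3, 51.6), (51.0, 0.2, 50.9), (50.5, -0.3, 50.4), (50.0, 0.1, 49.9), (49.5, -0.5, 49.5), (49.0, 0.1, 49.0), (48.5, -0.6, 48.5), (48.0, -0.2, 48.0), (47.5, -0.1, 47.5), (47.0, -0.8, 47.0), (46.5, -0.7, 46.5), (46.0, -0.2, 46.0), (45.5, -0.1, 45.5), (45.0, 0.4, 45.0), (44.5, 0.8, 44.5), (44.0, 0.1, 44.0), (43.5, 2.6, 43.5), (43.0, 3.5, 43.1), (42.5, 4.2, 42.6), (42.0, 5.1, 42.1), (41.5, 6.8, 41.7), (41.0, 8.8, 41.4), (40.5, 13.3, 41.3)] [-3.3 -2.  14. ]
slide_knob 0.87 [ 10.2 -88.5  32.5]
start_button 0.62 [-45.2  82.1  46.3]
guard_handle 0.86 [-93.4   6.1  51.5]
40.8333
```

View pics/w5.png

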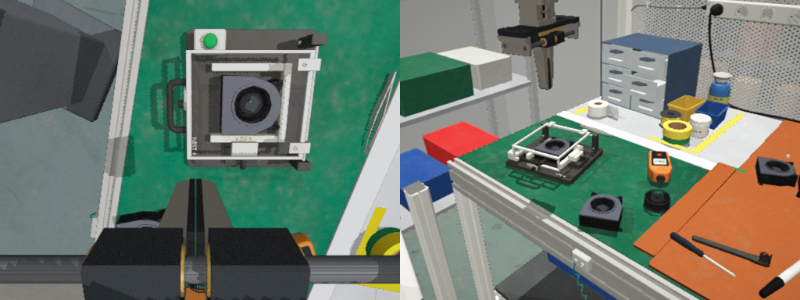

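The last picture shows the guard shut with its bar at (175,105), the slide in with the knob at (247,170), and the button back up at (210,41). The loose parts haven't moved. Button force rose from 44 mm and bottomed out at 41 mm, a full press.

```bash
python3 -c "
from h import *
print(robot.job_done())"
```

```text
the job is handed in; nothing more can be done
None
```

The job is handed in: I pressed the guard shut, pushed the contact slide fully in and pressed the start button until it bottomed, then let it come back up; my contact checks stayed under about 15 N and I finished at about 41 s.

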